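# Load the round coaster blank into the drawer press

## Robot

A 6-joint arm with a two-finger parallel gripper is mounted at the origin on the work surface. World frame = base frame: x ahead of the robot, y to its left, z up, the work surface at z = 0. Lengths are in m, angles in rad, forces in N, time in s.
With the tool pointing down it reaches from about 0.35 to 0.85 m from the base axis. Payload 8.1 kg.
Tool frame: the origin (TCP) lies at the very end of the fingers, on their centre line; the grasp point (between the pads) lies 19 mm behind it; z points along the fingers, y is the line along which they close (so a half turn about z gives the same grasp; the last joint's range is limited). The gripper opens to 93 mm and grips with 3 to 60 N. Pads are 15 mm wide; open, the fingers measure 128 mm over their backs; the gripper's body (75 mm by 188 mm) begins 65 mm behind the grasp point.
Start: joints at [-0.085, 0.13, 1.488, -0, 1.523, -0.085], TCP at [0.6, 0, 0.219] pointing down, gripper open.
Joint ranges: [-2.96, 2.96], [-0.89, 2.26], [0.02, 2.5], [-1.34, 4.48], [0, 2.73], [-2.66, 2.66]. Speed limits (rad/s): [2.39, 2.39, 2.79, 3.14, 3.14, 3.14].

## Interface

Orientations are given as a rotation vector (axis times angle).
In Python, from plant import robot gives the robot as it stands. The module is installed in compiled form; this text tells all that it offers.
- The arm moves only by the tool play_rows, never from a script. Its argument "increments" is text: rows parted by semicolons, each of 5 numbers parted by spaces: the shift along the tool's x, y, z in mm, then the turn about the tool's z in degrees, then the closure, from -1 (fully open) to 1 (shut). In form: dx dy dz yaw claw; .... A call has 1 to 20 rows; each row is the pose to reach, as a shift and turn from the pose commanded when the call began, along the tool's axes at that moment; what a row does not reach only later rows make up. A row lasts 1/10 s, in which the tool goes at most 50 mm and 8.59 degrees, less where a joint would pass 70% of its speed; a pose out of reach is approached as far as the arm can. A call with a gripper value outside its range is refused whole. The fingers move at their own pace and stop on an object; "force" is the grip in N (left out, the last holds). Time passes only in rows, so rows that repeat a pose let the fingers close. It gives the time, the measured TCP pose, the force, the opening and the grip force at its end, in the units of the state.
- robot.read_state(): the state, without advancing time (a new reading comes with each control period).
- robot.read_camera(name): name is "scene" or "side" or "wrist"; returns the picture (400x640x3 uint8, blue, green, red); there is no depth.
- robot.calibration(name): a dict with "vertical_fov" (degrees; the focal length in pixels is half the picture's height over the tangent of half this angle, whatever the lens; pixels are square), "cx", "cy" (the principal point, pixels), "rvec" (rotation vector, rad) and "tvec" (3), from world to camera coordinates, as OpenCV has them. Camera axes: x right, y down, z forward; pixel columns grow to the right and rows downward; lengths in m; the calibration is good to about 2 mm. A picture is of the moment at which its call begins: read the wrist's pose just before it. calibration takes no time and is no camera call; for the wrist camera it gives the pose at the moment of the call.
- robot.close_job(): hands the job in; it is judged then, once.
Trained networks look in the newest picture that a camera, given by its name, has taken for a name from the list of things; names that differ only in an ending like _2 or _b are one class to them, and where a whole thing is asked for, a point or a joint stands for the part that bears it (a point fixed in the world has none). Each returns a list of dicts, best first, with "conf" (0 to 1); they miss things now and then, are a little off and sometimes report something else, mostly with a low value. They report only what shows in the picture. A call takes as long as a camera call.
- robot.recognise(camera, query): "centre" ([x, y, z] in m, in world coordinates, good to about 4 mm: the middle of the surface that is visible of it).
- robot.regions_of(camera, query): "pixels" (400x640 bool, what is visible of it).
- robot.landmark_of(camera, query): "centre" ([x, y, z] in m, in world coordinates, good to about 4 mm: a listed point, or the origin of a listed thing).
The state is a dict: "t": time; "q": joint angles; "dq": joint speeds; "joint_torque": joint torques, N m; "tool_pos": TCP position; "orientation": TCP orientation; "force": force on the tool from outside, world axes, zero at the start; "wrist_torque": the same for the moment, N m; "opening": finger opening in m; "gripper_force": force on a finger pad.
Only numpy, scipy, OpenCV 4.12 (cv2) and the standard library are available. Lean on these libraries where they do the work, as an engineer would, in place of code of your own. Each camera call takes 0.05 s, during which the arm holds its last target. There are 200 camera calls.

## Task

Load the press: pull its drawer out to the stop, then slide the loose round coaster blank across the jig plate into the round nest, without picking it up off the plate, until it lies flat and fully home. Then push the drawer fully in and pull the lever down as far as it goes; leave everything else on the bench where it is.

Things in the scene. Friction and masses are not known exactly. Their poses are not given: they have to be found in the camera images.
- press: bench transfer press with a drawer, grey frame 340 mm wide, fixed. Origin: on the bench (z = 0), on its centre line, below the front face of its head when the lever is up. +x points back into the press (the drawer slides along it), +y to its left as the robot sees it, +z up. A column behind the head carries a beam over it, top 264 mm up, reaching forward to x = 70 mm.
- head_edge (a point): middle of the lower front edge of the press's head, a steel plate under a white cover, 300 mm wide (y), from x = 0 to 160 mm in the press's frame. The lever drives it: lower edge 114 mm and top 168 mm above the bench with the lever up, both 45 mm lower with the lever down.
- drawer (a joint): how far the drawer is out, m: 0 fully in, 0.13 at the outer stop. It slides along the press's -x with about 3 N of friction and stays where left. It carries an aluminium jig plate 160 mm (x) by 300 mm (y), its top 67 mm above the bench; with the drawer fully in the plate runs from x = -30 to +130 mm in the press's frame.
- drawer_grip (a point): middle of the drawer's pull: a level round bar, 12 mm thick, 120 mm long along the press's y, 45 mm above the bench, its axis 45 mm in front of the plate's front edge, so 39 mm of open gap between bar and drawer; a post at each end. The press's base (top 35 mm up) begins at x = -60 mm in the press's frame. Axes as the press's.
- round_nest (a point): centre of the floor of the round nest, a flat-bottomed round pocket in the jig plate, 83 mm across and 6 mm deep (floor 61 mm above the bench), with a dark rubber floor. It lies on the plate's middle line in x, 85 mm to the left (+y) of the drawer's centre line. Moves with the drawer. Axes as the press's.
- square_nest (a point): centre of the floor of the square nest, a pocket 63 by 63 mm and 6 mm deep, 85 mm to the right (-y) of the drawer's centre line; it stays empty. The round blank cannot fall into it and slides over it. Axes as the press's.
- lever_grip (a point): middle of the lever's cross bar: a level rubber grip 24 mm thick, 240 mm long along the press's y, 235 mm from its hinge line (at x = 180 mm, 150 mm up, in the press's frame). Lever fully up: x = 20 mm, 322 mm up; fully down, press shut: x = -54 mm, 166 mm up. It swings forward and down, is stiff (about 5 N at the bar to pull down) and stays where left.
- blank: round white ceramic coaster blank, a disc 80 mm across and 8 mm thick, about 90 g, lying flat on the jig plate right of its middle, in front of the head; it rides along as the drawer is pulled. Origin: centre of its underside, z up. Home in the round nest its top stands 2 mm above the plate. A finger pushing hard on its rim can hold it tilted in the nest's mouth: let go and it drops.
- square_tile: square white ceramic tile, 60 by 60 by 8 mm, on the bench left of the press; not to be moved. Origin: centre of its underside.
- small_disc: small white ceramic disc, 56 mm across, 8 mm thick, on the bench right of the press; not to be moved. Origin: centre of its underside.
- mug: white mug, 82 mm across, 90 mm high, on the bench left of the press; not to be moved. Origin: centre of its underside.
- tape: cardboard ring, 90 mm across, 24 mm high, on the bench right of the press; not to be moved. Origin: centre of its underside.
- bowl: terracotta bowl, 120 mm across, 50 mm high, on the left of the bench; not to be moved. Origin: centre of its underside.
- spray: glass bottle with black cap, 60 mm across, 170 mm high, on the left of the bench; not to be moved. Origin: centre of its underside.
- brush: flat brush, 190 mm long, on the right of the bench; not to be moved. Origin: under its middle.

How it is judged:
By the outcome, as a careful person would: the job done as asked, in the order asked, and still so for the second after the job is handed in, with the robot touching nothing.
It also fails if it takes over 67 s, if anything falls off the work surface, if the arm or the gripper's body presses on something with over 40 N, if the wrist force passes 120 N, or if a joint passes its speed limit or range.

## Working session

There is one attempt and no reset: what is moved stays moved. The work goes in short steps, Python scripts to look and compute and a tool call to move; the robot and the scene stay as the last step left them, time stands still between calls to the robot, and variables do not carry over. Pictures are saved under pics/ and viewed, at most 12 in all, crops included, and the job is handed in when it is done.

Besides the shell and the picture viewer there is one more tool, called after "Request:" as name(argument=value, ...), one argument or row to a line, values as JSON. play_rows: Moves the arm, as the interface text tells. Its arguments: {"type":"object","properties":{"increments":{"type":"string"},"force":{"type":"number"}},"required":["increments"]}

```bash
mkdir -p pics; cat > h.py <<'E'
import numpy as np, cv2
from plant import robot
def snap(cam,name):
    im=robot.read_camera(cam); cv2.imwrite('pics/'+name+'.png',im); return im
def proj(cam,P):
    c=robot.calibration(cam); f=200/np.tan(np.radians(c["vertical_fov"])/2)
    R,_=cv2.Rodrigues(np.array(c["rvec"],float)); p=R@np.array(P,float)+np.array(c["tvec"],float).ravel()
    return np.array([c["cx"]+f*p[0]/p[2],c["cy"]+f*p[1]/p[2]])
def ray(cam,u,v,z):
    c=robot.calibration(cam); f=200/np.tan(np.radians(c["vertical_fov"])/2)
    R,_=cv2.Rodrigues(np.array(c["rvec"],float)); t=np.array(c["tvec"],float).ravel()
    o=-R.T@t; d=R.T@np.array([(u-c["cx"])/f,(v-c["cy"])/f,1]); return o+d*(z-o[2])/d[2]
E
python3 - <<'E'
from h import *
s=robot.read_state(); print(s['t'],s['tool_pos'],s['orientation'],s['opening'])
R,_=cv2.Rodrigues(np.array(s['orientation'],float)); print(R.round(3))
for c in ['scene','side']:
    snap(c,c+'0')
    for q in ['press','head_edge','drawer_grip','round_nest','square_nest','lever_grip','blank']:
        r=robot.landmark_of(c,q); print(c,q,[(np.round(x['centre'],4).tolist(),round(x['conf'],2)) for x in r[:2]])
E
```

```text
0.0 [5.99430427e-01 9.14079672e-05 2.17612962e-01] [-2.22038605e+00 -2.22048338e+00  1.81335216e-03] 0.09316973986846032
[[-0.     1.    -0.002]
 [ 1.     0.     0.   ]
 [ 0.    -0.002 -1.   ]]
scene press [([0.6915, -0.0505, 0.0031], 0.82)]
scene head_edge []
scene drawer_grip [([0.5617, -0.0275, 0.0433], 0.63), ([0.641, -0.1171, 0.0658], 0.41)]
scene round_nest [([0.7002, 0.0322, 0.0628], 0.81)]
scene square_nest [([0.6671, -0.1364, 0.0628], 0.85)]
scene lever_grip [([0.6974, -0.0515, 0.3085], 0.69)]
scene blank [([0.6417, -0.1191, 0.0689], 0.71)]
side press [([0.6876, -0.0539, -0.0002], 0.72), ([0.6447, -0.113, 0.0644], 0.57)]
side head_edge [([0.6913, -0.0503, 0.1098], 0.78)]
side drawer_grip [([0.5578, -0.0298, 0.0418], 0.94)]
side round_nest [([0.6936, 0.0323, 0.059], 0.66)]
side square_nest [([0.6722, -0.1368, 0.0588], 0.68)]
side lever_grip [([0.6935, -0.0559, 0.31], 0.87)]
side blank [([0.646, -0.1143, 0.0648], 0.75)]
```

```bash
python3 -c "
import cv2,numpy as np
a=cv2.imread('pics/scene0.png');b=cv2.imread('pics/side0.png')
cv2.imwrite('pics/both0.png',cv2.resize(np.vstack([a,b]),(480,600)))"
```

```text
(no output)
```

View pics/scene0.png

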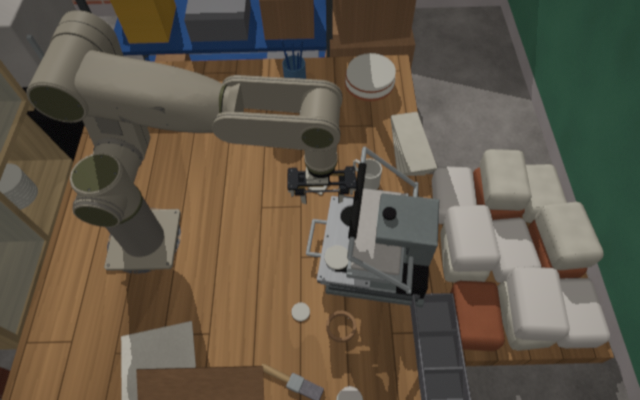

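View pics/side0.png

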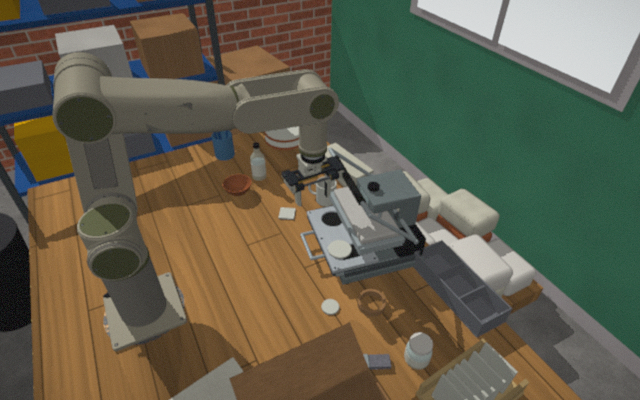

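The scene shot puts the press head at about (395,220) px, the pull at (315,238) and the blank at (337,257). The side shot agrees, with the blank at (341,250). The drawer is already partly out. Next I'll fit the press pose from these landmarks.

```bash
cat >> h.py <<'E'
from scipy.optimize import least_squares
def fit(obs):
    # obs: list of (name, xy); params x,y,psi,d
    M={'press':lambda d:(0,0),'head_edge':lambda d:(0,0),'drawer_grip':lambda d:(-.075-d,0),'round_nest':lambda d:(.05-d,.085),'square_nest':lambda d:(.05-d,-.085)}
    def r(p):
        c,s=np.cos(p[2]),np.sin(p[2]); o=[]
        for n,q in obs:
            a,b=M[n](p[3]); o+= [p[0]+c*a-s*b-q[0], p[1]+s*a+c*b-q[1]]
        return np.array(o)
    S=least_squares(r,[.69,-.05,-.16,.05],loss='soft_l1',f_scale=.004); return S.x,r(S.x)
def w2p(P,p): # world->press
    c,s=np.cos(p[2]),np.sin(p[2]); dx,dy=P[0]-p[0],P[1]-p[1]; return np.array([c*dx+s*dy,-s*dx+c*dy])
def p2w(a,p):
    c,s=np.cos(p[2]),np.sin(p[2]); return np.array([p[0]+c*a[0]-s*a[1],p[1]+s*a[0]+c*a[1]])
def totool(W,z=None):
    s=robot.read_state(); R,_=cv2.Rodrigues(np.array(s['orientation'],float)); t=np.array(s['tool_pos'])
    P=np.array([W[0],W[1],t[2] if z is None else z]); return (R.T@(P-t)*1000).round(1)
def yawto(ang): # turn about tool z (deg) so that tool y points along world angle ang
    s=robot.read_state(); R,_=cv2.Rodrigues(np.array(s['orientation'],float)); v=R.T@np.array([np.cos(ang),np.sin(ang),0]); return np.degrees(np.arctan2(-v[0],v[1]))
E
python3 - <<'E'
from h import *
obs=[];bl=[];lv=[]
for c in ['scene','side','wrist']:
    snap(c,c+'1')
    for q in ['press','head_edge','drawer_grip','round_nest','square_nest','blank','lever_grip']:
        r=robot.landmark_of(c,q)
        if not r: continue
        x=r[0]
        if c=='wrist': print(q,np.round(x['centre'],4),x['conf'])
        if q=='blank': bl.append(x['centre'])
        elif q=='lever_grip': lv.append(x['centre'])
        else: obs.append((q,np.array(x['centre'])))
p,r=fit(obs); print('fit',p.round(4)); print((r*1000).round(1).reshape(-1,2).tolist())
print('blank',[w2p(b,p).round(4).tolist() for b in bl],'lever',[(w2p(b,p).round(4).tolist(),round(b[2],3)) for b in lv])
g=p2w((-.075-p[3],0),p); print('grip',g,'tool shift',totool(g,.2),totool(g,.027),'yaw',yawto(p[2]))
E
```

```text
press [ 6.92e-01 -5.00e-02  3.00e-04] 0.91
drawer_grip [ 0.5611 -0.0313  0.0411] 0.73
blank [ 0.6399 -0.1123  0.0672] 0.74
fit [ 0.69   -0.0527 -0.1648  0.056 ]
[[-1.6, -3.1], [-0.0, -1.7], [-0.4, 1.4], [-2.4, 3.0], [3.3, 3.0], [0.6, 1.6], [-0.0, 0.5], [1.2, -1.9], [2.1, -0.3], [-2.0, -2.7], [-0.3, 0.1]]
blank [[-0.039, -0.072], [-0.0317, -0.0683], [-0.0396, -0.067]] lever [([0.0075, 0.001], 0.307), ([0.0017, 0.0003], 0.307)]
grip [ 0.56075002 -0.03116992] tool shift [-31.2 -39.3  18.6] [-31.2 -39.3 191.6] yaw 9.44530135853857
```

View pics/wrist1.png

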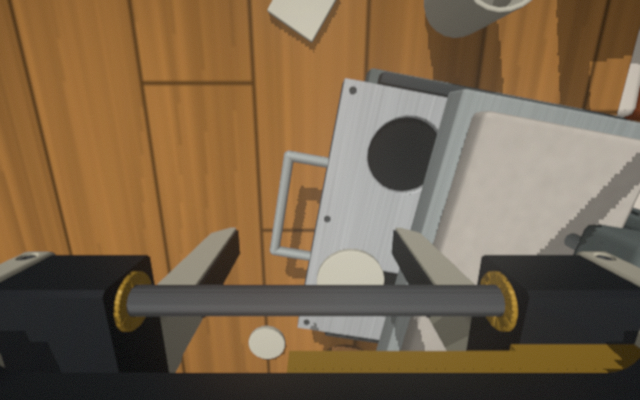

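The wrist shot shows the pull bar at about (285,205) px, the round nest at (405,153), the blank at (350,280), and the camera on the tool +x side. I'm moving above the bar, turning to align with it and partly closing.

Request:
play_rows(
  increments="-4 -5 10 2 0; -8 -10 20 4 0.3; -12 -15 30 6 0.3; -16 -20 40 8 0.3; -20 -25 50 9.4 0.3; -24 -30 60 9.4 0.3; -28 -35 75 9.4 0.3; -31 -39 90 9.4 0.3; -31 -39 100 9.4 0.3; -31 -39 100 9.4 0.3",
)

```text
t: 3.0
tool_pos: [0.5596, -0.0308, 0.1162]
orientation: [-2.394, -2.03, 0.004]
force: [0.3, 1.0, -0.2]
opening: 0.0326
gripper_force: 0.0
```

```bash
python3 - <<'E'
from h import *
s=robot.read_state(); print(s['t'],s['tool_pos'],s['opening'],s['force'])
snap('wrist','w2')
for q in ['drawer_grip','blank','round_nest','square_nest','press']:
    r=robot.landmark_of('wrist',q)
    for x in r[:1]: print(q,np.round(x['centre'],4),round(x['conf'],2))
g=robot.landmark_of('wrist','drawer_grip')
if g: print(totool(g[0]['centre'],.027))
print(proj('wrist',p2w((-.131,0),(.69,-.0527,-.1648)).tolist()+[.045]), yawto(-.1648))
c=robot.calibration('wrist');R,_=cv2.Rodrigues(np.array(c['rvec'],float));print('cam in tool',totool((-R.T@np.array(c['tvec']).ravel())[:2]), (-R.T@np.array(c['tvec']).ravel())[2])
E
```

```text
3.0 [ 0.55955444 -0.03079095  0.11622341] 0.032612903211031725 [ 0.27461721  1.03547749 -0.22965706]
drawer_grip [ 0.5616 -0.0315  0.0427] 0.82
round_nest [0.6947 0.0323 0.0621] 0.83
press [ 6.886e-01 -4.940e-02  4.000e-04] 0.97
[-0.6 -0.1 92.4]
[314.03396434 207.20370296] 0.059018814033599244
cam in tool [74.4  0.3  0. ] 0.28454482700705747
```

View pics/w2.png

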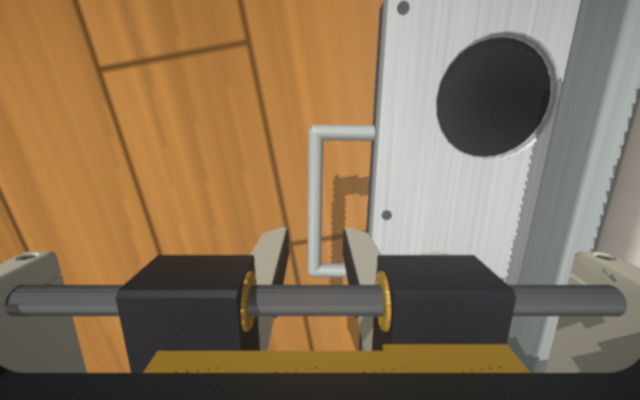

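The bar sits at column 316, centred between the fingers and parallel to them. I'm going down to grip it lightly.

Request:
play_rows(
  increments="0 0 15 0 0.3; 0 0 30 0 0.3; 0 0 45 0 0.3; 0 0 60 0 0.3; 0 0 75 0 0.3; 0 0 88 0 0.3; 0 0 88 0 0.7; 0 0 88 0 0.9; 0 0 88 0 0.9; 0 0 88 0 0.9",
  force=10,
)

```text
t: 4.35
tool_pos: [0.561, -0.031, 0.031]
orientation: [2.396, 2.032, 0.0]
force: [-1.7, -0.3, -1.5]
opening: 0.0114
gripper_force: 10.0
```

Request:
play_rows(
  increments="0 -2 0 0 0.9; 0 -5 0 0 0.9; 0 -9 0 0 0.9; 0 -14 0 0 0.9; 0 -19 0 0 0.9; 0 -24 0 0 0.9; 0 -29 0 0 0.9; 0 -34 0 0 0.9; 0 -39 0 0 0.9; 0 -44 0 0 0.9; 0 -49 0 0 0.9; 0 -54 0 0 0.9; 0 -58 0 0 0.9; 0 -62 0 0 0.9; 0 -65 0 0 0.9; 0 -67 0 0 0.9; 0 -69 0 0 0.9; 0 -70 0 0 0.9; 0 -70 0 0 0.9",
)

```text
t: 6.25
tool_pos: [0.4918, -0.0188, 0.031]
orientation: [-2.395, -2.032, -0.002]
force: [2.7, 5.8, 0.2]
opening: 0.0118
gripper_force: 10.0
```

Request:
play_rows(
  increments="0 -1 0 0 0.9; 0 -2 0 0 0.9; 0 -3 0 0 0.9; 0 -4 0 0 0.9; 0 -5 0 0 0.9; 0 -6 0 0 0.9; 0 -7 0 0 0.9; 0 -7 0 0 0.9; 0 -7 0 0 0.9",
)

```text
t: 7.15
tool_pos: [0.4876, -0.0183, 0.0313]
orientation: [2.393, 2.029, 0.007]
force: [16.5, 2.2, -12.8]
opening: 0.0115
gripper_force: 10.0
```

The force rose to 16 N at d = 0.13, which is the outer stop. I'm releasing, rising clear and moving behind the blank to look.

Request:
play_rows(
  increments="0 3 0 0 0.8; 0 3 0 0 0.3; 0 3 0 0 0.3; 0 3 -15 0 0.3; 0 3 -35 0 0.3; 0 3 -60 0 0.3; -10 5 -85 0 0.1; -30 15 -110 0 0; -55 30 -130 0 -0.38; -80 45 -145 0 -0.38; -105 55 -155 0 -0.38; -125 65 -160 0 -0.38; -140 70 -160 0 -0.38; -150 75 -160 0 -0.38; -150 75 -160 0 -0.38",
)

```text
t: 8.65
tool_pos: [0.534, -0.1794, 0.1897]
orientation: [-2.396, -2.03, 0.001]
force: [-0.2, 0.8, 0.7]
opening: 0.0642
gripper_force: 0.0
```

```bash
python3 - <<'E'
from h import *
p=(.6898,-.0519,-.1648,.13)
s=robot.read_state(); print(s['t'],s['tool_pos'],w2p(s['tool_pos'],p),s['opening'],s['force'])
im=snap('wrist','w3'); snap('scene','s3'); snap('side','sd3')
for c in ['wrist','scene','side']:
  for q in ['drawer_grip','blank','round_nest','square_nest','press']:
    for x in robot.landmark_of(c,q)[:1]: print(c,q,w2p(x['centre'],p).round(4),round(x['centre'][2],4),round(x['conf'],2))
  r=robot.regions_of(c,'blank')
  if r:
    m=r[0]['pixels'].astype(np.uint8); cs=max(cv2.findContours(m,0,2)[0],key=cv2.contourArea); 
    pts=np.array([w2p(ray(c,u,v,.075),p) for u,v in cs[:,0]]); (cx,cy),rr=cv2.minEnclosingCircle((pts*1000).astype(np.float32)); print(c,'blank circ',cx,cy,rr)
for n,a in [('nest',(-.08,.085)),('bl',(-.11,-.07)),('grip',(-.205,0))]:
  print(n,proj('wrist',p2w(a,p).tolist()+[.067]))
E
```

```text
8.65 [ 0.53401852 -0.1794198   0.18971835] [-0.13275056 -0.15134879] 0.0641512133090879 [-0.15800869  0.83846653  0.71444456]
wrist drawer_grip [-0.2025  0.0008] 0.0411 0.87
wrist blank [-0.1088 -0.0681] 0.067 0.97
wrist round_nest [-0.0832 -0.0864] 0.0619 0.16
wrist square_nest [-0.0836 -0.0861] 0.0629 0.81
wrist press [0.0005 0.0035] 0.0024 0.97
wrist blank circ -109.15818786621094 -67.56153869628906 40.10777282714844
scene blank [-0.1126 -0.0722] 0.067 0.53
scene round_nest [-0.0768  0.0836] 0.0626 0.56
scene square_nest [-0.0785 -0.0857] 0.0611 0.6
scene press [0.0027 0.0012] 0.0023 0.58
scene blank circ -128.18646240234375 -101.35663604736328 12.78335189819336
side blank [-0.1034 -0.0687] 0.0623 0.7
side round_nest [-0.0791  0.0885] 0.06 0.94
side square_nest [-0.0773 -0.0853] 0.0592 0.81
side press [-0.0021 -0.0035] 0.0037 0.56
side blank circ -111.61686706542969 -74.99040985107422 42.56140899658203
nest [381.15076294 -94.03763055]
bl [339.18714194 108.95159662]
grip [232.18532612  25.26588307]
```

View pics/w3.png

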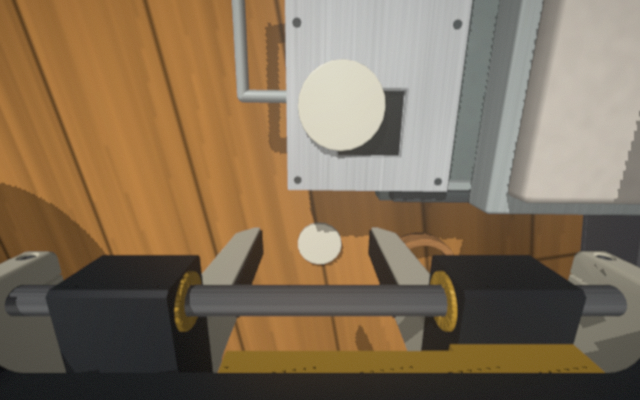

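The wrist shot shows the blank at (342,104) px, which is press (-109, -68) mm; its fitted radius of 40.1 mm is right. I'm placing the two fingers as a cradle behind it, turned 20°.

Request:
play_rows(
  increments="5 1 15 5 -0.38; 12 3 30 10 -0.38; 20 5 45 15 -0.38; 28 7 60 20 -0.38; 36 9 72 20 -0.38; 42 10 84 20 -0.38; 46 10 96 20 -0.38; 46 10 106 20 -0.38; 46 10 113 20 -0.38; 46 10 118 20 -0.38; 46 10 118 20 -0.38",
)

```text
t: 10.8
tool_pos: [0.5514, -0.135, 0.0719]
orientation: [-2.712, -1.584, 0.001]
force: [-0.4, -0.6, -0.4]
opening: 0.0641
gripper_force: 0.0
```

```bash
python3 - <<'E'
from h import *
p=(.6898,-.0519,-.1648,.13)
s=robot.read_state(); t=w2p(s['tool_pos'],p); print(s['t'],s['tool_pos'],t,s['opening'],s['force'],yawto(p[2]))
th=np.radians(20); T=lambda d:(np.array([d[0]*np.sin(th)+d[1]*np.cos(th), d[0]*np.cos(th)-d[1]*np.sin(th)])*1000).round(1)
goal=np.array([-.113,.085])-.0315*np.array([np.sin(th),np.cos(th)])
print('goal tool shift',T(goal-t))
snap('wrist','w4')
for x in robot.landmark_of('wrist','blank')[:1]: print(w2p(x['centre'],p),x['conf'])
E
```

```text
10.8 [ 0.55142477 -0.13503407  0.07189196] [-0.12286185 -0.10470886] 0.06412754006222546 [-0.37279392 -0.62624774 -0.4176695 ] -19.96450752521248
goal tool shift [150.1 -55.6]
[-0.10806555 -0.06460401] 0.66
```

Request:
play_rows(
  increments="3 0 0.8 0 -0.38; 6 0 0.8 0 -0.38; 8 0 0.8 0 -0.38; 10 -1 0.8 0 -0.38; 14 -2.5 0.8 0 -0.38; 19 -4.5 0.8 0 -0.38; 24 -6.5 0.8 0 -0.38; 29 -8.5 0.8 0 -0.38; 34 -10.5 0.8 0 -0.38; 39 -12.5 0.8 0 -0.38; 44 -14.5 0.8 0 -0.38; 49 -16.5 0.8 0 -0.38; 54 -18.5 0.8 0 -0.38; 58 -20 0.8 0 -0.38; 61 -21 0.8 0 -0.38; 63 -22 0.8 0 -0.38; 64 -22 0.8 0 -0.38; 64 -22 0.8 0 -0.38",
)

```text
t: 12.7
tool_pos: [0.5641, -0.0682, 0.0718]
orientation: [-2.712, -1.585, 0.0]
force: [0.4, -0.1, 0.8]
opening: 0.064
gripper_force: 0.4
```

```bash
python3 - <<'E'
from h import *
p=(.6898,-.0519,-.1648,.13)
s=robot.read_state(); t=w2p(s['tool_pos'],p); print(s['t'],t,s['tool_pos'][2],s['force'])
snap('wrist','w5'); snap('side','sd5')
for c in ['wrist','side']:
  for q in ['blank','round_nest']:
    for x in robot.landmark_of(c,q)[:1]: print(c,q,w2p(x['centre'],p).round(4),x['conf'])
th=np.radians(20);print('expect',t+.0315*np.array([np.sin(th),np.cos(th)]))
E
```

```text
12.7 [-0.1213235  -0.03668063] 0.07175275392981206 [ 0.36769529 -0.07993143  0.84340489]
wrist blank [-0.1119 -0.0054] 0.57
wrist round_nest [-0.078   0.0877] 0.87
side blank [-0.1073 -0.0083] 0.51
side round_nest [-0.0804  0.0892] 0.89
expect [-0.11054987 -0.00708031]
```

View pics/w5.png

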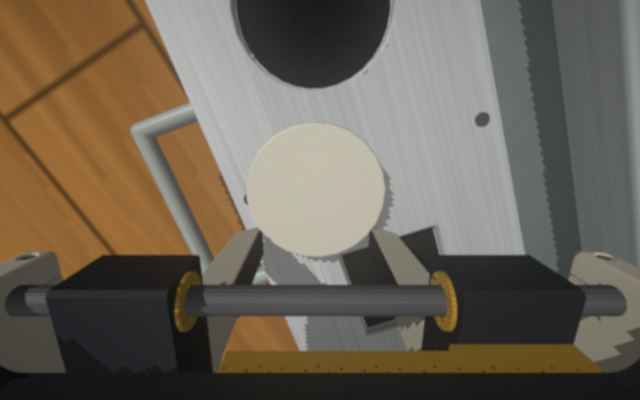

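The wrist shot shows the blank seated in the cradle at (316,190) px, with the nest ahead at (314,10). I'm pushing on along y, then turning the cradle around the blank so the gripper body stays clear of the head.

Request:
play_rows(
  increments="3 -1 0 0 -0.38; 8 -3 0 0 -0.38; 13 -5 0 0 -0.38; 18 -7 0 0 -0.38; 23 -9 0 0 -0.38; 28 -11 0 0 -0.38; 33 -13 0 0 -0.38; 38 -15 0 0 -0.38; 41 -16.5 0 0 -0.38; 43 -17 0 0 -0.38; 44 -17.5 0 0 -0.38; 43 -17.5 0 0 -0.38; 42 -20.4 0 5 -0.38; 42.5 -23.3 0 10 -0.38; 43.1 -26.2 0 15 -0.38; 44 -29 0 20 -0.38; 45.1 -31.7 0 25 -0.38; 46.5 -34.3 0 30 -0.38; 48 -36.7 0 35 -0.38; 48 -36.7 0 35 -0.38",
)

```text
t: 15.0
tool_pos: [0.5556, -0.0085, 0.0719]
orientation: [-3.064, -0.694, -0.0]
force: [-0.2, -1.2, -0.6]
opening: 0.0642
gripper_force: 0.0
```

```bash
cat >> h.py <<'E'
def tfit(c,q,z,p):
    r=robot.regions_of(c,q)
    if not r: return None
    m=r[0]['pixels'].astype(np.uint8); cs=max(cv2.findContours(m,0,2)[0],key=cv2.contourArea)
    P=np.array([w2p(ray(c,u,v,z),p)*1000 for u,v in cs[:,0] if 2<u<637 and 2<v<397])
    S=least_squares(lambda k:np.hypot(P[:,0]-k[0],P[:,1]-k[1])-k[2],[*P.mean(0),40],loss='soft_l1',f_scale=.5); return S.x.round(1), r[0]['conf']
E
python3 - <<'E'
from h import *
p=(.6898,-.0519,-.1648,.13)
s=robot.read_state(); t=w2p(s['tool_pos'],p); print(s['t'],t,s['tool_pos'][2],s['force'],yawto(p[2]))
snap('wrist','w6')
print(tfit('wrist','blank',.075,p),tfit('wrist','round_nest',.067,p))
for q in ['blank','round_nest']:
    for x in robot.landmark_of('wrist',q)[:1]: print(q,w2p(x['centre'],p).round(4),x['conf'],totool(x['centre']))
E
```

```text
15.0 [-0.13946181  0.02083542] 0.07187158652934333 [-0.16301798 -1.24779143 -0.59402781] -55.03868523545172
(array([-111.3,   40.8,   38.9]), 0.95) (array([-48.7,  58.6, 110.8]), 0.58)
blank [-0.1126  0.0411] 0.7 [33.6 -1.4  0. ]
round_nest [-0.0775  0.0873] 0.91 [ 88.8 -19.    0. ]
```

View pics/w6.png

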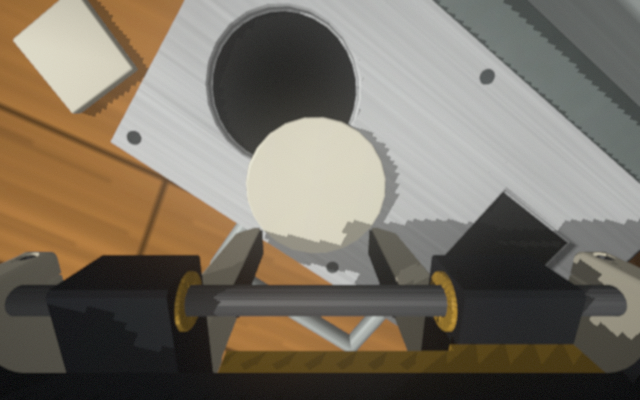

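The wrist shot shows the blank at about (316,187) px and the nest at about (282,81), still open. The corner screws are at (135,138) and (487,76). I'll turn these pixels into a tool shift.

```bash
python3 - <<'E'
from h import *
p=(.6898,-.0519,-.1648,.13)
im=cv2.imread('pics/w6.png'); g=cv2.cvtColor(im,cv2.COLOR_BGR2GRAY)
# nest rim by radial search (dark->bright) from rough centre, upper/left/right side only
P=[]
for a in np.radians(np.arange(150,375,4)):
    r=np.arange(60,90,.5); u=282+r*np.cos(a); v=82+r*np.sin(a)
    ok=(v>1)&(v<399); 
    if ok.sum()<50: continue
    pr=cv2.remap(g,u.astype(np.float32)[None],v.astype(np.float32)[None],1)[0].astype(float)
    i=np.where(pr>95)[0]
    if len(i): P.append(ray('wrist',u[i[0]],v[i[0]],.067)[:2])
P=np.array(P)*1000
S=least_squares(lambda k:np.hypot(P[:,0]-k[0],P[:,1]-k[1])-k[2],[*P.mean(0),41],loss='soft_l1',f_scale=.5).x
W=S[:2]/1000; print(len(P),'r',S[2],w2p(W,p),totool(W))
B=[ray('wrist',u,v,.075)[:2] for u,v in [(246,187),(386,187),(316,117)]]
print([totool(b) for b in B])
E
```

```text
48 r 38.82170408968841 [-0.07829154  0.08518909] [ 87.  -17.7   0. ]
[array([ 35.7, -39.5,   0. ]), array([35.7, 39.4,  0. ]), array([73.7, -0.1,  0. ])]
```

Request:
play_rows(
  increments="2 0 0 0 -0.38; 4 -0.5 0 0 -0.38; 8 -2.3 0 0 -0.38; 12 -4.2 0 0 -0.38; 16 -6 0 0 -0.38; 20 -8 0 0 -0.38; 24 -9.8 0 0 -0.38; 28 -11.6 0 0 -0.38; 32 -13.5 0 0 -0.38; 36 -15.3 0 0 -0.38; 39 -16.7 0 0 -0.38; 42 -18 0 0 -0.38; 44 -18 0 0 -0.38; 46 -18 0 0 -0.38; 48 -18 0 0 -0.38; 50 -18 0 0 -0.38; 52 -18 0 0 -0.38; 53.5 -18 0 0 -0.38; 55 -18 0 0 -0.38; 55 -18 0 0 -0.38",
)

```text
t: 17.25
tool_pos: [0.5978, 0.0316, 0.0719]
orientation: [-3.064, -0.696, -0.0]
force: [0.1, -0.2, -0.6]
opening: 0.0644
gripper_force: 0.0
```

```bash
python3 - <<'E'
from h import *
p=(.6898,-.0519,-.1648,.13)
s=robot.read_state(); t=w2p(s['tool_pos'],p); print(s['t'],t,s['tool_pos'][2],s['force'],s['opening'],yawto(p[2]))
snap('wrist','w7')
print(tfit('wrist','blank',.072,p))
for q in ['blank','round_nest']:
    for x in robot.landmark_of('wrist',q)[:1]: print(q,w2p(x['centre'],p).round(4),x['centre'][2],x['conf'],totool(x['centre']))
E
```

```text
17.25 [-0.10447251  0.06725418] 0.07185634030187332 [ 0.08626334 -0.17661136 -0.55225477] 0.06437916693541616 -54.956185236386105
(array([-78.3,  86.2,  38. ]), 0.77)
blank [-0.0814  0.0849] 0.0604 0.55 [29.2 -1.2 -0. ]
```

View pics/w7.png

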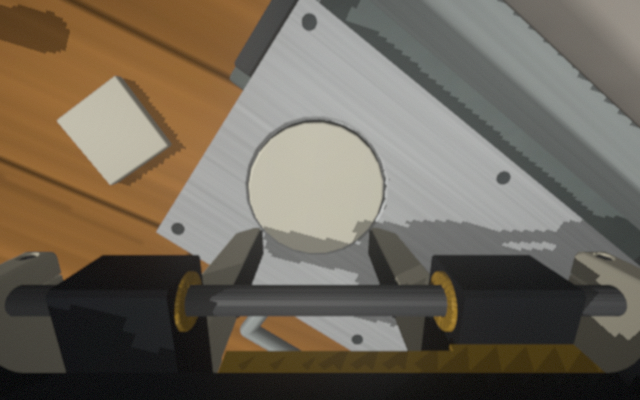

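The wrist shot shows the blank down in the nest at (316,185) px, with an even dark rim around it. I'm backing off, rising, and checking it with nothing touching.

Request:
play_rows(
  increments="-2 0 0 0 -0.38; -5 0 0 0 -0.38; -9 0 0 0 -0.38; -13 0 0 0 -0.38; -18 0 -5 0 -0.38; -24 -2 -20 0 -0.38; -30 -4 -40 0 -0.38; -36 -6 -55 0 -0.38; -40 -8 -65 0 -0.38; -40 -8 -65 0 -0.38",
)

```text
t: 18.45
tool_pos: [0.5587, 0.0213, 0.1389]
orientation: [3.063, 0.696, 0.005]
force: [0.1, 1.3, 0.1]
opening: 0.0643
gripper_force: 0.0
```

```bash
python3 - <<'E'
from h import *
p=(.6898,-.0519,-.1648,.13)
s=robot.read_state(); t=w2p(s['tool_pos'],p); print(s['t'],t,s['tool_pos'][2],s['force'],s['q'])
im=snap('wrist','w8'); sd=snap('side','sd8')
print(tfit('wrist','blank',.069,p))
for c in ['wrist','side']:
 for q in ['blank','lever_grip','drawer_grip']:
    for x in robot.landmark_of(c,q)[:1]: print(c,q,w2p(x['centre'],p).round(4),x['centre'][2],x['conf'])
n=p2w((-.08,.085),p).tolist()
u,v=proj('wrist',n+[.069]).astype(int); a=im[max(0,v-90):v+90,max(0,u-130):u+130]
u2,v2=proj('side',n+[.069]).astype(int); b=sd[v2-45:v2+45,u2-65:u2+65]
cv2.imwrite('pics/c8.png',np.hstack([cv2.resize(a,(400,300)),cv2.resize(b,(400,300),interpolation=2)]))
d=np.array([-.235,0])-t; th=np.radians(55)
print('to push start', d[0]*np.sin(th)+d[1]*np.cos(th), d[0]*np.cos(th)-d[1]*np.sin(th), s['tool_pos'][2]-.036)
E
```

```text
18.45 [-0.14131282  0.05074576] 0.1388590269721876 [0.06160948 1.30751971 0.08632544] [-5.35327620e-02  6.88121686e-02  1.70141186e+00  1.79344287e-05
  1.36824811e+00  1.07054812e+00]
(array([-80.8,  85.4,  38.8]), 0.8)
wrist blank [-0.0812  0.0908] 0.0601 0.65
wrist drawer_grip [-0.2003 -0.0016] 0.0402 0.94
side blank [-0.0739  0.0838] 0.0575 0.68
side lever_grip [0.0071 0.0001] 0.309 0.96
side drawer_grip [-0.2052 -0.0027] 0.0445 0.82
to push start -0.10585061133214602 -0.012168266070608905 0.1028590269721876
```

View pics/c8.png

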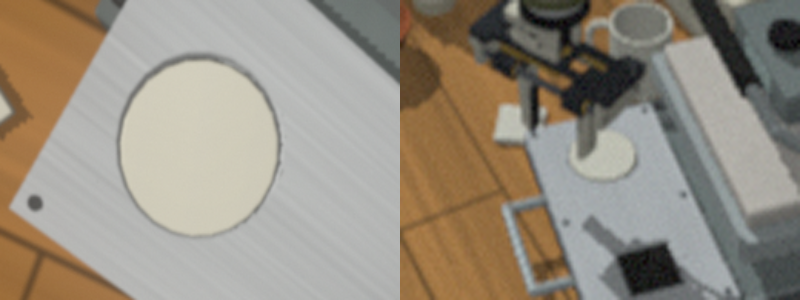

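The crop shows the blank in the nest with an even thin rim all round and no raised edge, so it is home. Next I'm going in front of the pull bar to push the drawer in.

Request:
play_rows(
  increments="-8 -1 0 5 -0.38; -20 -2 0 10 -0.38; -35 -4 0 15 -0.38; -50 -6 5 20 -0.38; -65 -8 10 25 -0.38; -80 -10 20 30 -0.38; -95 -11 35 35 -0.38; -106 -12 50 35 -0.38; -106 -12 65 35 -0.38; -106 -12 80 35 -0.38; -106 -12 92 35 -0.38; -106 -12 102 35 -0.38; -106 -12 102 35 -0.38",
)

```text
t: 20.2
tool_pos: [0.4561, -0.0134, 0.0333]
orientation: [-3.131, 0.257, 0.004]
force: [0.7, 1.2, -0.1]
opening: 0.064
gripper_force: 0.0
```

Request:
play_rows(
  increments="3 0 0 0 -0.38; 7 0 0 0 -0.38; 11 0 0 0 -0.38; 14 0 0 0 -0.38; 16 0 0 0 -0.38; 18 0 0 0 -0.38; 20 0 0 0 -0.38; 23 0 0 0 -0.38; 27 0 0 0 -0.38; 32 0 0 0 -0.38; 37 0 0 0 -0.38; 42 0 0 0 -0.38; 47 0 0 0 -0.38; 52 0 0 0 -0.38; 57 0 0 0 -0.38; 62 0 0 0 -0.38; 66 0 0 0 -0.38; 69 0 0 0 -0.38; 70 0 0 0 -0.38; 70 0 0 0 -0.38",
)

```text
t: 22.2
tool_pos: [0.5267, -0.0249, 0.0349]
orientation: [-3.131, 0.257, -0.001]
force: [-1.4, -0.0, -1.7]
opening: 0.064
gripper_force: 0.6
```

```bash
python3 - <<'E'
from h import *
p=(.6898,-.0519,-.1648,.13)
s=robot.read_state(); t=w2p(s['tool_pos'],p); print(s['t'],t,s['tool_pos'][2],s['force'],yawto(p[2]),s['joint_torque'])
im=snap('wrist','w9');sd=snap('side','sd9')
for c in ['wrist','side']:
 for q in ['blank','drawer_grip']:
    for x in robot.landmark_of(c,q)[:1]: print(c,q,w2p(x['centre'],p).round(4),x['centre'][2],x['conf'])
E
```

```text
22.2 [-1.65309153e-01 -8.75086008e-05] 0.03493454299038985 [-1.43472367 -0.03023327 -1.68391659] -89.95413250310222 [ 1.20059811e-01 -4.95181203e+01 -4.46638441e+01  6.59192749e-02
 -4.61864071e-01 -4.53308690e-02]
wrist drawer_grip [-0.1495 -0.002 ] 0.043 0.96
side blank [-0.0214  0.0842] 0.0569 0.49
side drawer_grip [-1.475e-01  1.000e-04] 0.0438 0.64
```

View pics/w9.png

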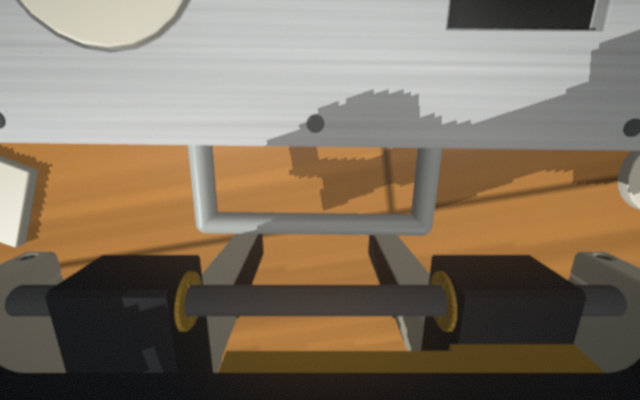

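The wrist shot shows the bar at row 225, centred and in contact with both fingers, and the blank still in its nest at the top left. I'm continuing the push, slower near the end.

Request:
play_rows(
  increments="2 0 0 0 -0.38; 5 0 0 0 -0.38; 9 0 0 0 -0.38; 14 0 0 0 -0.38; 19 0 0 0 -0.38; 24 0 0 0 -0.38; 29 0 0 0 -0.38; 34 0 0 0 -0.38; 39 0 0 0 -0.38; 44 0 0 0 -0.38; 49 0 0 0 -0.38; 54 0 0 0 -0.38; 59 0 0 0 -0.38; 63 0 0 0 -0.38; 66 0 0 0 -0.38; 69 0 0 0 -0.38; 71 0 0 0 -0.38; 73 0 0 0 -0.38; 73 0 0 0 -0.38",
)

```text
t: 24.4
tool_pos: [0.5988, -0.0368, 0.0349]
orientation: [-3.131, 0.257, -0.001]
force: [-1.8, 0.1, -1.4]
opening: 0.0641
gripper_force: 0.5
```

Request:
play_rows(
  increments="1 0 0 0 -0.38; 2 0 0 0 -0.38; 3 0 0 0 -0.38; 4 0 0 0 -0.38; 5 0 0 0 -0.38; 6 0 0 0 -0.38; 7 0 0 0 -0.38; 7 0 0 0 -0.38",
)

```text
t: 25.2
tool_pos: [0.601, -0.0372, 0.0347]
orientation: [-3.13, 0.258, 0.015]
force: [-25.1, 2.9, 19.7]
opening: 0.0644
gripper_force: 13.1
```

The force rose to 25 N at the fully-in position, so the drawer is home. I'm backing off, rising and turning to take the lever.

Request:
play_rows(
  increments="-4 0 0 0 -0.38; -12 0 0 0 -0.38; -22 0 0 0 -0.38; -32 0 -10 0 -0.38; -35 0 -35 0 -0.38; -35 0 -65 0 -0.38; -35 0 -95 0 -0.38; -35 0 -130 0 -0.38; -35 0 -165 0 -0.38; -35 0 -200 0 -0.38; -35 0 -235 -8 -0.38; -35 0 -265 -16 -0.38; -35 0 -290 -24 -0.38; -35 0 -310 -32 -0.38; -35 0 -320 -40 -0.38; -35 0 -325 -48 -0.38; -30 0 -325 -56 -0.38; -20 0 -325 -64 -0.38; -10 0 -325 -72 -0.38; 0 0 -325 -80 -0.38",
)

```text
t: 27.2
tool_pos: [0.6055, -0.0379, 0.36]
orientation: [2.558, 1.823, 0.001]
force: [0.6, 0.1, -0.0]
opening: 0.064
gripper_force: 0.0
```

```bash
python3 - <<'E'
from h import *
p=(.6898,-.0519,-.1648,.13)
s=robot.read_state(); t=w2p(s['tool_pos'],p); print(s['t'],t,s['tool_pos'],s['force'],yawto(p[2]))
snap('side','sd10');snap('scene','sc10'); snap('wrist','w10')
for c in ['scene','side','wrist']:
 for q in ['lever_grip','drawer_grip','round_nest','blank']:
    for x in robot.landmark_of(c,q)[:1]: print(c,q,w2p(x['centre'],p).round(4),round(x['centre'][2],4),round(x['conf'],2))
L=p2w((.006,0),p); print(totool(L,.289), proj('wrist',L.tolist()+[.308]))
E
```

```text
27.2 [-8.54845977e-02 -5.71484589e-05] [ 0.60546424 -0.03793219  0.36004295] [ 0.63610988  0.12622199 -0.02365358] -9.612425029406499
scene lever_grip [0.0048 0.0012] 0.3095 0.8
scene drawer_grip [-0.0703  0.0025] 0.0429 0.88
scene round_nest [ 0.0003 -0.2688] -0.004 0.53
scene blank [-0.1489  0.2303] 0.0036 0.74
side lever_grip [0.0045 0.0001] 0.3078 0.6
side drawer_grip [-0.0736  0.0019] 0.0463 0.83
side round_nest [0.0494 0.0808] 0.0586 0.62
wrist lever_grip [0.0074 0.0011] 0.3068 0.75
wrist drawer_grip [-0.0714 -0.0008] 0.0425 0.9
[16.1 90.3 70.9] [434.06487758 195.41329557]
```

View pics/w10.png

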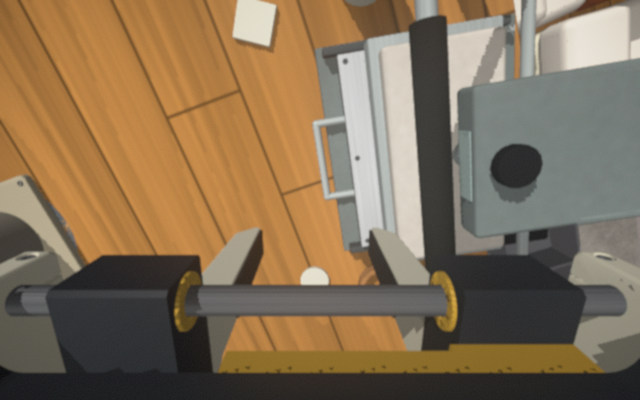

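The wrist shot shows the lever bar along column ~434, as predicted, and the drawer fully in. I'm moving over the bar, descending and gripping it.

Request:
play_rows(
  increments="3 15 0 -5 0.05; 6 35 0 -9.6 0.05; 10 55 0 -9.6 0.05; 13 75 0 -9.6 0.05; 16 86 0 -9.6 0.05; 16 90 0 -9.6 0.05; 16 90 10 -9.6 0.05; 16 90 25 -9.6 0.05; 16 90 40 -9.6 0.05; 16 90 55 -9.6 0.05; 16 90 66 -9.6 0.05; 16 90 71 -9.6 0.05; 16 90 71 -9.6 0.05",
)

```text
t: 29.25
tool_pos: [0.6948, -0.0527, 0.288]
orientation: [-2.402, -2.023, 0.001]
force: [0.5, 0.2, -0.5]
opening: 0.0443
gripper_force: 0.0
```

Request:
play_rows(
  increments="0 0 0 0 0.4; 0 0 0 0 0.9; 0 0 0 0 0.9; 0 0 0 0 0.9; 0 0 0 0 0.9",
  force=25,
)

```text
t: 29.75
tool_pos: [0.6966, -0.053, 0.2895]
orientation: [2.401, 2.022, 0.003]
force: [5.6, -0.4, -0.9]
opening: 0.0234
gripper_force: 25.0
```

```bash
python3 - <<'E'
from h import *
p=(.6898,-.0519,-.1648,.13)
s=robot.read_state(); t=w2p(s['tool_pos'],p)*1000; print(s['t'],t,s['tool_pos'][2],s['force'],s['opening'],yawto(p[2]))
x0,z0=t[0],s['tool_pos'][2]*1000+19
a0=np.arctan2(z0-150,180-x0); r=np.hypot(z0-150,180-x0); print(np.degrees(a0),r)
for a in np.linspace(a0,np.radians(3.9),25)[1:]:
    print("0 %.1f %.1f 0 0.9;"%(180-235*np.cos(a)-(180-235*np.cos(a0)), -(235*np.sin(a)-235*np.sin(a0))))
E
```

```text
29.75 [6.93388898 0.01745823] 0.28949629596406096 [ 5.62404833 -0.37289242 -0.93214868] 0.023401902717622394 -0.3613143469183622
42.483875749235835 234.67627621574454
0 -4.4 4.9 0 0.9;
0 -8.6 10.0 0 0.9;
0 -12.7 15.1 0 0.9;
0 -16.7 20.4 0 0.9;
0 -20.5 25.8 0 0.9;
0 -24.1 31.3 0 0.9;
0 -27.6 36.9 0 0.9;
0 -31.0 42.6 0 0.9;
0 -34.2 48.3 0 0.9;
0 -37.2 54.2 0 0.9;
0 -40.0 60.1 0 0.9;
0 -42.7 66.2 0 0.9;
0 -45.2 72.3 0 0.9;
0 -47.6 78.4 0 0.9;
0 -49.7 84.7 0 0.9;
0 -51.7 90.9 0 0.9;
0 -53.5 97.3 0 0.9;
0 -55.2 103.7 0 0.9;
0 -56.6 110.1 0 0.9;
0 -57.9 116.6 0 0.9;
0 -59.0 123.1 0 0.9;
0 -59.9 129.6 0 0.9;
0 -60.6 136.2 0 0.9;
0 -61.2 142.7 0 0.9;
```

The gripped bar lies on the stated 235 mm arc. I'm following that arc down.

Request:
play_rows(
  increments="0 -2 2 0 0.9; 0 -4 5 0 0.9; 0 -8 10 0 0.9; 0 -12 15 0 0.9; 0 -16 20.4 0 0.9; 0 -19.5 25.8 0 0.9; 0 -23 31.3 0 0.9; 0 -26.5 37 0 0.9; 0 -30 42.6 0 0.9; 0 -33 48.3 0 0.9; 0 -36 54.2 0 0.9; 0 -39 60 0 0.9; 0 -41.5 66 0 0.9; 0 -44 72 0 0.9; 0 -46.5 78 0 0.9; 0 -48.5 84 0 0.9; 0 -50 88 0 0.9; 0 -50.5 90 0 0.9; 0 -50.5 90 0 0.9",
)

```text
t: 31.65
tool_pos: [0.6465, -0.0439, 0.1991]
orientation: [2.402, 2.023, 0.003]
force: [6.5, 1.8, 0.7]
opening: 0.0232
gripper_force: 25.0
```

```bash
python3 - <<'E'
from h import *
p=(.6898,-.0519,-.1648,.13)
s=robot.read_state(); t=w2p(s['tool_pos'],p)*1000; z=s['tool_pos'][2]*1000+19; print(s['t'],t,z,s['force'],s['opening'], np.hypot(z-150,180-t[0]),'target',-54-t[0],z-166)
E
```

```text
31.65 [-44.07185528   0.80958807] 218.13997348052462 [6.49720009 1.81724788 0.70223635] 0.023150025296201648 234.20344214762608 target -9.928144721676759 52.13997348052462
```

Request:
play_rows(
  increments="0 -1 3 0 0.9; 0 -2 6.5 0 0.9; 0 -3 10 0 0.9; 0 -3.8 13 0 0.9; 0 -4.6 16 0 0.9; 0 -5.3 19.6 0 0.9; 0 -6 23 0 0.9; 0 -6.8 26 0 0.9; 0 -7.4 29 0 0.9; 0 -8 32.6 0 0.9; 0 -8.5 36 0 0.9; 0 -9 39 0 0.9; 0 -9.4 42 0 0.9; 0 -9.7 45 0 0.9; 0 -9.8 47.5 0 0.9; 0 -9.9 49.5 0 0.9; 0 -9.9 51 0 0.9; 0 -9.9 52.5 0 0.9; 0 -9.9 54 0 0.9; 0 -9.9 54 0 0.9",
)

```text
t: 33.65
tool_pos: [0.6365, -0.0421, 0.1451]
orientation: [2.402, 2.023, 0.002]
force: [5.3, 3.6, 2.0]
opening: 0.0231
gripper_force: 25.0
```

```bash
python3 - <<'E'
from h import *
p=(.6898,-.0519,-.1648,.13)
s=robot.read_state(); t=w2p(s['tool_pos'],p)*1000; z=s['tool_pos'][2]*1000+19; print(s['t'],t,z,s['force'],s['opening'], np.hypot(z-150,180-t[0]),'target',-54-t[0],z-166)
E
```

```text
33.65 [-54.18270665   0.88345652] 164.14418611751208 [5.3378698  3.56628782 1.9915457 ] 0.02310790379416216 234.6094586618731 target 0.18270664737462994 -1.8558138824879222
```

Request:
play_rows(
  increments="0 0 1 0 0.9; 0 0 2 0 0.9; 0 0 3 0 0.9; 0 0 4 0 0.9; 0 0 5 0 0.9; 0 0 6 0 0.9; 0 0 6 0 0.9",
)

```text
t: 34.35
tool_pos: [0.6364, -0.0421, 0.1422]
orientation: [2.402, 2.023, 0.003]
force: [-6.1, 5.0, 22.8]
opening: 0.0232
gripper_force: 25.0
```

```bash
python3 - <<'E'
from h import *
p=(.6898,-.0519,-.1648,.13)
s=robot.read_state(); t=w2p(s['tool_pos'],p)*1000; z=s['tool_pos'][2]*1000+19; print(s['t'],t,z,s['force'],s['opening'])
snap('side','sd12');snap('scene','sc12')
for c in ['scene','side']:
 for q in ['lever_grip','drawer_grip','head_edge']:
    for x in robot.landmark_of(c,q)[:1]: print(c,q,w2p(x['centre'],p).round(4),round(x['centre'][2],4),round(x['conf'],2))
E
```

```text
34.35 [-54.28471615   0.90062262] 161.2419754070378 [-6.08806526  4.99885043 22.77515533] 0.023194218252182364
scene lever_grip [-0.0517  0.0009] 0.1695 0.76
scene drawer_grip [-0.0723  0.0014] 0.0428 0.59
scene head_edge [-0.001  -0.0005] 0.0688 0.92
side head_edge [0.0012 0.0009] 0.0691 0.73
```

Force rose to 23 N with the head edge at z = 69 mm, so the lever is down. I'm opening in place, rising, then pressing on top of the bar with shut fingers to confirm.

Request:
play_rows(
  increments="0 0 0 0 0.5; 0 0 0 0 0.2; 0 0 0 0 0.05; 0 0 0 0 0.05; 0 0 -10 0 0.05; 0 0 -25 0 0.05; 0 0 -42 0 0.05; 0 0 -55 0 0.05; 0 0 -60 0 0.5; 0 0 -60 0 1; 0 0 -60 0 1; 0 0 -60 0 1; 0 0 -60 0 1; 0 0 -60 0 1",
)

```text
t: 36.15
tool_pos: [0.6356, -0.0425, 0.1981]
orientation: [-2.402, -2.023, 0.001]
force: [-1.3, 0.1, -0.0]
opening: 0.002
gripper_force: 0.0
```

Request:
play_rows(
  increments="0 0 5 0 1; 0 0 10 0 1; 0 0 15 0 1; 0 0 17 0 1; 0 0 18 0 1; 0 0 19 0 1; 0 0 20 0 1; 0 0 21 0 1; 0 0 22 0 1; 0 0 22 0 1",
)

```text
t: 37.15
tool_pos: [0.6362, -0.0426, 0.1786]
orientation: [2.402, 2.023, 0.001]
force: [-4.2, -0.7, 7.7]
opening: 0.0007
gripper_force: 4.4
```

Request:
play_rows(
  increments="0 0 1 0 1; 0 0 2 0 1; 0 0 3 0 1; 0 0 3 0 1",
)

```text
t: 37.55
tool_pos: [0.6363, -0.0426, 0.1784]
orientation: [2.401, 2.022, 0.002]
force: [-12.7, 1.7, 23.7]
opening: 0.0002
gripper_force: 11.9
```

Request:
play_rows(
  increments="0 0 -3 0 1; 0 0 -10 0 1; 0 0 -25 0 1; 0 0 -45 0 1; 0 0 -70 0 1; 0 -15 -90 0 1; 0 -35 -105 0 1; 0 -55 -115 0 1; 0 -75 -120 0 1; 0 -90 -120 0 1; 0 -100 -120 0 1; 0 -100 -120 0 1",
)

```text
t: 38.75
tool_pos: [0.5369, -0.0254, 0.2947]
orientation: [2.402, 2.023, 0.001]
force: [-0.0, -0.2, 0.4]
opening: 0.0003
gripper_force: 0.0
```

```bash
python3 - <<'E'
from h import *
p=(.6898,-.0519,-.1648,.13)
s=robot.read_state(); print(s['t'],s['tool_pos'],s['force'])
for c in ['scene','side','wrist']:
 snap(c,c+'13')
 for q in ['lever_grip','drawer_grip','head_edge']:
    for x in robot.landmark_of(c,q)[:1]: print(c,q,w2p(x['centre'],p).round(4),round(x['centre'][2],4),round(x['conf'],2))
E
```

```text
38.75 [ 0.53694038 -0.02540366  0.29466859] [-0.03399631 -0.17175228  0.43994716]
scene lever_grip [-0.0558  0.0001] 0.1657 0.89
scene drawer_grip [-0.0716 -0.0009] 0.042 0.87
scene head_edge [ 0.0023 -0.0047] 0.0691 0.88
side lever_grip [-0.0569  0.0004] 0.1671 0.93
side drawer_grip [-0.0736  0.0001] 0.045 0.68
side head_edge [ 0.0016 -0.002 ] 0.0701 0.67
wrist lever_grip [-0.0554  0.0014] 0.1653 0.73
wrist drawer_grip [-0.0751 -0.0015] 0.0405 0.97
wrist head_edge [-0.0004 -0.0038] 0.0681 0.74
```

View pics/side13.png

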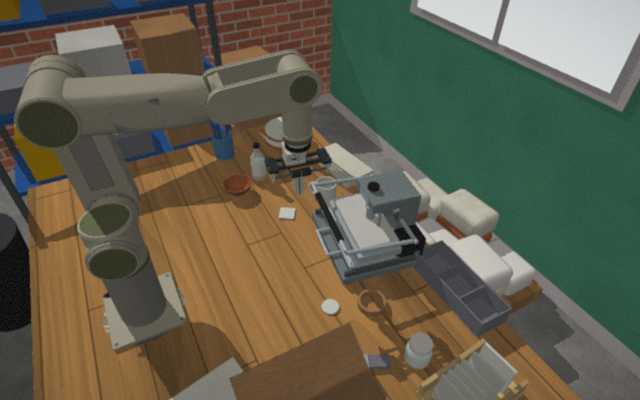

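The side shot shows the press shut with the lever down at (335,235) px and the drawer in. The small disc (330,307), tape (372,300), tile (287,214) and mug have not moved, and the arm is clear. Handing in.

```bash
python3 -c "
from plant import robot
print(robot.close_job())"
```

```text
the job is handed in; nothing more can be done
None
```

The job is handed in: I pulled the drawer to its stop, slid the blank flat into the round nest, pushed the drawer fully in and brought the lever down to its stop in about 39 s; nothing else looked moved in the last picture, and no verdict was reported.

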